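# Dock the raking-light torch in its charging cradle

### The job

Put the eight-sided torch on charge: the flat with the oval switch must face up so that the brass strips on its underside meet the cradle's contacts. Hook the narrow lens barrel under the lip of the cradle's hood first, with the tail still raised, then swing the tail down until the sprung catch snaps over the tail tab. Leave it lying flat in the cradle and do not shift or knock over the jar, the dropper bottle, the vial or the dish.

Things in the scene. Friction and masses are not known exactly. Their poses are not given: they have to be found in the camera images.
- torch: Loose grey metal torch, 0.17 to 0.34 kg: octagonal bar 36 mm across flats, 150 mm long, flats 15 mm wide. Origin on the long axis at the bar's middle. x points to the lens, z out of the flat with the oval black switch (flush); brass strips on the far flat. Starts on the bench, switch facing sideways: two flats to roll. A finger pushing its side must rise with it or it jams.
- torch_lens (a point): Centre of the lens face, 97 mm from the torch's origin along its x: the end of the round dark lens barrel, which is 26 mm in diameter, 22 mm long and coaxial with the torch.
- torch_tail (a point): Centre of the end face of the dark tail tab, 89 mm from the torch's origin along its -x. The tab is 14 mm long, 20 mm wide (y) and 12 mm thick (z), centred on the axis.
- cradle: Grey charging cradle fixed to the bench, 62 mm wide. Origin in its underside; z up; x from the catch tower (x -128 to -98 mm, 66 mm high) to the hood (ends at x 109 mm), to the robot's left within 0.4 rad. Docked, the torch lies along this x, lens in the hood, its origin at x -6 to 2, y 0, z 30 mm; the cradle's length leaves no way in but tilted, lens barrel first under the lip.
- bed (a point): Point on the cradle's level bed, at [0, 0, 12] mm in its frame. The bed runs x -98 to 77 mm; beyond, the floor is 5 mm high. Cheeks guide the torch: inner faces 19.75 mm either side of the middle, flared tops to 34 mm high and 29 mm out, at x 43 to 73 and -71 to -49 mm. Between them nothing stands beside the bed. A stop at x -95 mm, 36 mm high, meets the tab's end.
- lip_edge (a point): Middle of the lower front edge of the hood's lip, at [86, 0, 45] mm in the cradle's frame. The lip covers x 86 to 109 mm, underside 45 mm, top 52 mm above the bench; hood sides stand 20 to 27 mm either side of the middle, the end wall's inner face is at x 99 mm.
- catch_nose (a point): Tip of the sprung steel bolt, at [-83, 0, 38] mm in the cradle's frame when out; 18 mm wide, flat underside 38 mm above the bench. From 2.5 mm above the tip a ramp climbs back to x -97.5 mm at 64.5 mm height; a ribbed thumb piece on the tower reaches 75 mm.
- catch (a joint): How far the bolt is pushed into the tower along the cradle's -x: 0 (out) to 0.014 m; spring 300 N/m with 2.4 N at 0. A torch hooked under the lip and let go leans with its tab on the ramp, about 10 degrees tail-up; pressing its tail end down with about 8 to 15 N drives the bolt back until it snaps out over the tab.
- glass_jar: Bystander, loose, 0.62 kg: square glass jar with finds in it, 112 x 102 mm, 102 mm high, open; stands in the middle of the bench, between torch and cradle; origin at the centre of its foot.
- dropper: Bystander, loose: brown dropper bottle, 34 mm in diameter, 102 mm high, beside the torch; origin at the centre of its foot.
- vial_c: Bystander, loose: glass sample vial with red cap, 29 mm in diameter, 72 mm high, behind the cradle; origin at the centre of its foot.
- petri_b: Bystander, loose: clear petri dish with fragments, 66 mm in diameter, 13 mm high, before the cradle; origin at the centre of its foot.

How it is judged (in metres and radians):
On the way:
1. the lens barrel is under the cradle's lip, switch up, while the tail is still raised (x of torch_lens in the frame of cradle above 0.089 m and z of torch_lens in the frame of cradle below 0.04 m and y of torch_lens in the frame of cradle between -0.008 and 0.008 m and z of torch_tail in the frame of cradle above 0.042 m and angle between torch's own z axis and vertical below 0.65 rad), for 0.1 s.
At the end, for the whole second after the job is handed in: Torch released, at rest in the cradle: lens more than 89 mm along the cradle's x (under the lip), axis 30 mm high (2.5 mm) and 4 mm or less off the middle, level and parallel to 0.08 rad, switch up to 0.1 rad, tail tab 26 to 34 mm high, catch out within 3 mm (z of torch in the frame of cradle between 0.0275 and 0.0325 m and y of torch in the frame of cradle between -0.004 and 0.004 m and angle between torch's own z axis and vertical below 0.1 rad and x of torch_lens in the frame of cradle above 0.089 m and z of torch_tail in the frame of cradle between 0.026 and 0.034 m and angle between the x axis of torch and the x axis of cradle, either way round below 0.08 rad and value of joint catch below 0.003 m and linear speed of torch below 0.01 m/s); the robot touches nothing.
It fails at once if the glass jar is shifted by more than 25 mm or knocked over (distance of glass_jar from where it was at the start of the episode above 0.025 m or angle between glass_jar's own z axis and vertical above 0.4 rad).
It fails at once if the dropper bottle is shifted by more than 25 mm or knocked over (distance of dropper from where it was at the start of the episode above 0.025 m or angle between dropper's own z axis and vertical above 0.4 rad).
It fails at once if the vial is shifted by more than 25 mm or knocked over (distance of vial_c from where it was at the start of the episode above 0.025 m or angle between vial_c's own z axis and vertical above 0.4 rad).
It fails at once if the petri dish is shifted by more than 25 mm or knocked over (distance of petri_b from where it was at the start of the episode above 0.025 m or angle between petri_b's own z axis and vertical above 0.4 rad).
It also fails if it takes over 59 s, if anything falls off the work surface, if the arm or the gripper's body presses on something with over 40 N, if the wrist force passes 120 N, or if a joint passes its speed limit or range.

### The arm

A 6-joint arm with a two-finger parallel gripper is mounted at the origin on a cart in front of the work surface, level with it; the furniture and walls round the work are solid. World frame = base frame: x ahead of the robot, y to its left, z up, the work surface at z = 0. Lengths are in mm, angles in rad, forces in N, time in s.
With the tool pointing down it reaches from about 275 to 825 mm from the base axis. Payload 5.2 kg.
Tool frame: the origin (TCP) lies at the very end of the fingers, on their centre line; the grasp point (between the pads) lies 19 mm behind it; z points along the fingers, y is the line along which they close (so a half turn about z gives the same grasp; the last joint's range is limited). The gripper opens to 93 mm and grips with 3 to 60 N. Pads are 15 mm wide; open, the fingers measure 128 mm over their backs; the gripper's body (75 mm by 188 mm) begins 65 mm behind the grasp point.
Start: joints at [-1.309, 0.259, 1.535, -0, 1.348, -0.203], TCP at [246.555, -491.646, 218.653] pointing down, gripper open.
Joint ranges: [-3.14, 3.14], [-0.91, 2.08], [0.19, 2.58], [-1.22, 4.36], [0.22, 2.71], [-3.12, 3.12]. Speed limits (rad/s): [2.57, 2.57, 3.14, 3.14, 3.14, 3.14].

### API

Orientations are given as [roll, pitch, yaw] about the fixed x, y, z axes, in that order (R = Rz(yaw) Ry(pitch) Rx(roll)).
In Python, from bench import robot gives the robot as it stands. The module is installed in compiled form; this text tells all that it offers. Calls block until the motion is done:
- robot.move_ptp(position, orientation): joint-space move of the TCP to a pose.
- robot.move_linear(position, ori=None, speed=150, f_stop=None): straight line of the TCP; ori=None keeps the orientation; speed is the mean speed in mm/s. With f_stop (N) it stops when the force on the tool has changed by that much, and returns True; else False.
- robot.move_j(angles): joint-space move.
- robot.move_gripper(opening): opening from 0.0 (shut) to 1.0 (fully open); the grip force is fixed at half the most; returns when the fingers have stopped.
- robot.sleep(seconds).
- robot.inverse_kinematics(position, orientation): joint angles nearest the present ones, or None.
- robot.get_image(name): name is "scene" or "side" or "wrist"; returns a dict with "img" (400x640x3 uint8, blue, green, red), "fovy" (degrees; the focal length in pixels is half the picture's height over the tangent of half this angle, whatever the lens; pixels are square), "cx", "cy" (the principal point, pixels), "eye" and "orientation" of the camera in the world. Camera axes: x right, y down, z forward; pixel columns grow to the right and rows downward; lengths in mm; the calibration is good to about 2 mm. The wrist camera is an equidistant fisheye: a pixel r from the principal point sees the ray r / f radians off the axis. A picture is of the moment at which its call begins. There is no depth.
A pose or a line that the arm cannot do raises robot.MotionError and nothing moves.
- robot.hand_in(): hands the job in; it is judged then, once.
Readings, each from a call of its own:
- robot.current_t(): time.
- robot.current_qpos(): joint angles.
- robot.current_joint_vel(): joint speeds.
- robot.current_joint_efforts(): joint torques, N m.
- robot.current_tcp_pos(): TCP position.
- robot.current_eef_rot(): TCP orientation.
- robot.current_contact_force(): force on the tool from outside, world axes, zero at the start.
- robot.current_ft_torque(): the same for the moment, N m.
- robot.current_gripper_width(): opening from 0.0 (shut) to 1.0 (fully open).
- robot.current_finger_force(): force on a finger pad.
Only numpy, scipy, OpenCV 4.12 (cv2) and the standard library are available. Lean on these libraries where they do the work, as an engineer would, in place of code of your own. Each camera call takes 0.05 s, during which the arm holds its last target. There are 200 camera calls.

## Working session

There is one attempt and no reset: what is moved stays moved. The work goes in short steps, each a Python script; the robot and the scene stay as the last script left them, time stands still between calls to the robot, and variables do not carry over. Pictures are saved under pics/ and viewed, at most 10 in all, crops included, and the job is handed in when it is done.

```bash
mkdir -p pics; ls
python3 - <<'E'
from bench import robot
import cv2,numpy as np
print(robot.current_t())
for n in ["scene","side"]:
    d=robot.get_image(n); cv2.imwrite(f"pics/{n}0.png",d["img"]); print(n,{k:d[k] for k in d if k!="img"})
d=robot.get_image("wrist"); cv2.imwrite(f"pics/wrist0.png",d["img"]); print({k:d[k] for k in d if k!="img"})
print(robot.current_eef_rot(), robot.current_t())
E
```

```text
pics
0.0
scene {'fovy': 50.58618224249813, 'cx': 317.31541732260433, 'cy': 196.76176817636681, 'eye': array([136.33934675, 714.92306562, 899.38407185]), 'orientation': array([-2.4068674 , -0.00783044, -2.68865809])}
side {'fovy': 52.65175572415443, 'cx': 321.66988553845164, 'cy': 203.21908363743515, 'eye': array([ 128.51900183, 1076.2884213 ,  503.07690419]), 'orientation': array([-1.93803246, -0.00683115, -2.82776418])}
{'fovy': 65.70646984690485, 'cx': 321.2195935267704, 'cy': 198.35670562087964, 'eye': array([ 319.3478568 , -454.37541709,  383.6053545 ]), 'orientation': array([ 2.84537545e+00,  7.39741049e-04, -1.10734323e+00])}
[-3.14029303e+00 -2.46457376e-04  4.64810972e-01] 0.15
```

View pics/scene0.png

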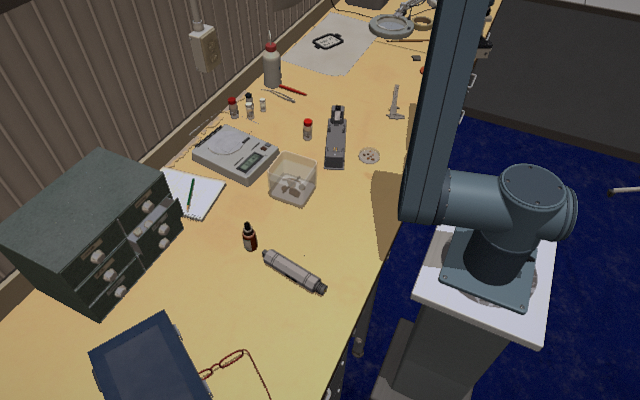

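View pics/side0.png

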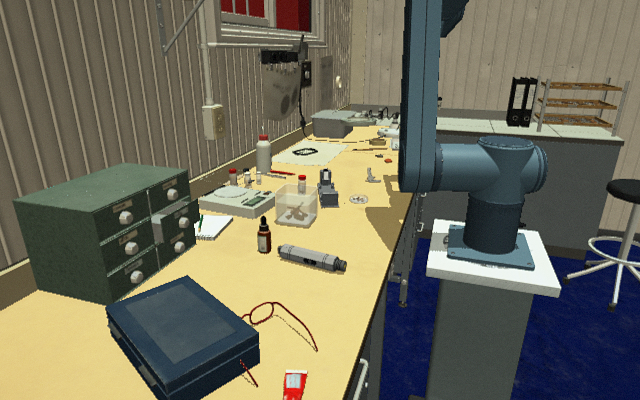

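The torch is at scene (295,272), the jar at (292,180), the dropper at (249,237), the cradle at (335,140), the vial at (307,129) and the dish at (369,156). In the side view the switch faces the camera.

```bash
cat > h.py <<'E'
from bench import robot
import cv2,numpy as np
from scipy.spatial.transform import Rotation as R
def cam(n,fn=None):
    d=robot.get_image(n); d["n"]=n
    if fn: cv2.imwrite(f"pics/{fn}.png",d["img"])
    d.update(R=R.from_euler('xyz',d["orientation"]).as_matrix(),f=200/np.tan(np.radians(d["fovy"]/2)))
    np.save(f"pics/{fn}.npy",d,allow_pickle=True); return d
def ray(d,uv):
    x,y=(uv[0]-d["cx"])/d["f"],(uv[1]-d["cy"])/d["f"]
    if d["n"]=="wrist":
        r=np.hypot(x,y); s=np.sin(r)/max(r,1e-9); v=np.array([x*s,y*s,np.cos(r)])
    else: v=np.array([x,y,1.])
    v=d["R"]@v; return v/np.linalg.norm(v)
def onz(d,uv,z):
    v=ray(d,uv); return d["eye"]+v*(z-d["eye"][2])/v[2]
def tri(d1,u1,d2,u2):
    A=np.zeros((3,3));b=np.zeros(3);
    L=[(d1["eye"],ray(d1,u1)),(d2["eye"],ray(d2,u2))]
    for e,v in L:
        P=np.eye(3)-np.outer(v,v);A+=P;b+=P@e
    p=np.linalg.solve(A,b); return p,[round(float(np.linalg.norm((np.eye(3)-np.outer(v,v))@(p-e))),1) for e,v in L]
E
python3 - <<'E'
from h import *
np.set_printoptions(precision=1,suppress=True)
s=cam("scene","s1")
for n,uv,z in [("torchL",(265,255),18),("torchR",(322,290),18),("dropperfoot",(250,248),0),("jar top1",(276,158),102),("vialfoot",(308,138),0),("petri",(369,156),5),("cr near",(334,166),0),("cr far",(337,112),60),("jarlow",(297,206),0)]:
    print(n,onz(s,uv,z))
# wrist camera in tool frame
w=cam("wrist","w1")
T=R.from_euler('xyz',robot.current_eef_rot()).as_matrix()
print(T.T@(w["eye"]-robot.current_tcp_pos()), T.T@w["R"])
E
```

```text
torchL [509.9 229.8  18. ]
torchR [340.1 255.5  18. ]
dropperfoot [563.2 218.3   0. ]
jar top1 [611.6 -14.8 102. ]
vialfoot [ 626.4 -238.4    0. ]
petri [ 414.1 -240.7    5. ]
cr near [ 495.4 -155.8    0. ]
cr far [ 567.9 -333.8   60. ]
jarlow [521.4  37.9  -0. ]
[  81.8   -0.5 -165.5] [[-0.  -1.  -0.3]
 [ 1.  -0.   0. ]
 [-0.  -0.3  1. ]]
```

View pics/wrist0.png

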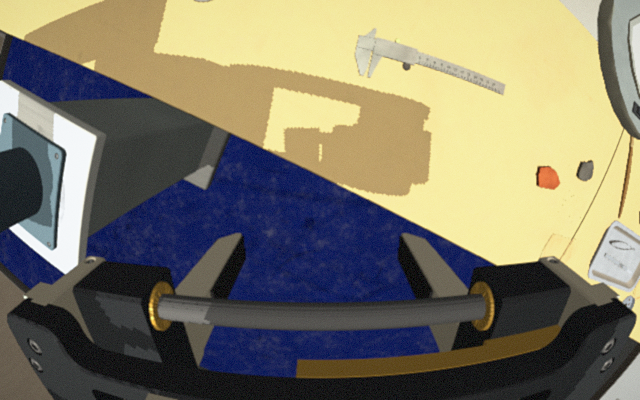

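Run:
```python
from h import *
np.set_printoptions(precision=3,suppress=True)
for yaw in (0,-0.15,np.pi/2,-np.pi/2):
  for t in (0,.3,.52,.79):
    o=(R.from_euler('x',t)*R.from_euler('xyz',[np.pi,0,yaw])).as_euler('xyz')
    print(yaw,t,robot.inverse_kinematics([425,243,60],o))
robot.move_ptp([370,243,230],[np.pi,0,-0.15])
cam("wrist","w2");print(robot.current_t())
```

```text
0 0 [ 0.291  0.324  1.883 -0.     0.935  1.862]
0 0.3 [0.056 0.283 2.001 0.393 0.879 1.37 ]
0 0.52 [-0.119  0.317  2.069  0.658  0.939  1.005]
0 0.79 [-0.305  0.435  2.12   0.874  1.083  0.64 ]
-0.15 0 [ 0.291  0.324  1.883 -0.     0.935  2.012]
-0.15 0.3 [0.056 0.283 2.001 0.393 0.879 1.52 ]
-0.15 0.52 [-0.119  0.317  2.069  0.658  0.939  1.155]
-0.15 0.79 [-0.305  0.435  2.12   0.874  1.083  0.79 ]
1.5707963267948966 0 [ 0.291  0.324  1.883 -0.     0.935  0.291]
1.5707963267948966 0.3 [ 0.056  0.283  2.001  0.393  0.879 -0.201]
1.5707963267948966 0.52 [-0.119  0.317  2.069  0.658  0.939 -0.565]
1.5707963267948966 0.79 [-0.305  0.435  2.12   0.874  1.083 -0.931]
-1.5707963267948966 0 [ 0.291  0.324  1.883 -0.     0.935 -2.85 ]
-1.5707963267948966 0.3 [0.056 0.283 2.001 0.393 0.879 2.941]
-1.5707963267948966 0.52 [-0.119  0.317  2.069  0.658  0.939  2.576]
-1.5707963267948966 0.79 [-0.305  0.435  2.12   0.874  1.083  2.211]
2.9333
```

View pics/w2.png

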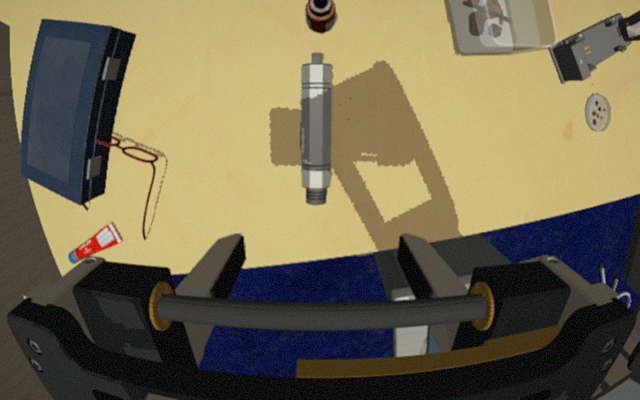

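The wrist view shows the lens barrel towards the robot, with its end at (316,204). The tail tab's end is at (318,53) and the dropper stands beyond it. The switch side faces left (+y).

Run:
```python
from h import *
np.set_printoptions(precision=1,suppress=True)
w=np.load("pics/w2.npy",allow_pickle=True).item(); s=np.load("pics/s1.npy",allow_pickle=True).item()
for n,uv,z in [("tail",(318,53),28),("lens",(316,204),18),("b1",(316.5,66),30),("b2",(316,186),30),("sideL",(301,125),18),("sideR",(332,125),18),("dropper top",(320,3),102)]: print(n,onz(w,uv,z))
cv2.imwrite("pics/crad.png",cv2.resize(s["img"][90:190,280:400],None,fx=5,fy=5,interpolation=cv2.INTER_CUBIC))
cv2.imwrite("pics/w2t.png",cv2.resize(w["img"][40:220,260:380],None,fx=3,fy=3))
print(tri(w,(318,53),s,(265,253)),tri(w,(316,204),s,(322,289)))
```

```text
tail [515.2 224.4  28. ]
lens [330.7 255.7  18. ]
b1 [499.6 228.5  30. ]
b2 [357.3 251.3  30. ]
sideL [432.7 258.1  18. ]
sideR [426.9 220.9  18. ]
dropper top [552.1 216.2 102. ]
(array([515.9, 223.5,  15. ]), [1.7, 1.7]) (array([336.6, 256.9,  29.4]), [2.9, 2.9])
```

View pics/crad.png

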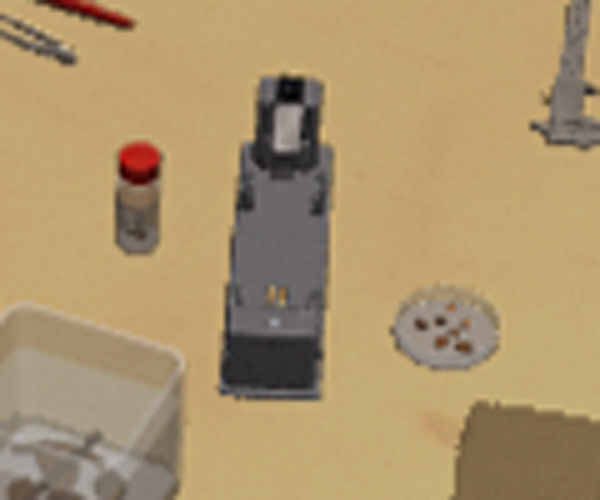

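The crop shows the hood at the near end (crop 270,360), the bright bolt at (288,125), the vial to the left and the dish to the right. Next comes the first 45° roll: grip, lift, tilt 32° and set it down past its edge.

```bash
cat >> h.py <<'E'
def roll(c,yaw,t=0.58,dz=8,look=None):
    c=np.array([c[0],c[1],0.]); u=np.array([np.cos(yaw),np.sin(yaw),0])
    O=lambda a:(R.from_rotvec(u*a)*R.from_euler('xyz',[np.pi,0,yaw]))
    def P(z,a,back=0): 
        return c+[0,0,z]+O(a).as_matrix()[:,2]*(dz-back), O(a).as_euler('xyz')
    robot.move_ptp(*P(90,0)); robot.move_linear(P(18,0)[0]); 
    robot.move_gripper(0); print("w",robot.current_gripper_width()*93)
    robot.move_linear(P(55,0)[0]); p,o=P(55,t); robot.move_linear(p,o,speed=60)
    p,o=P(34,t); robot.move_linear(p); p,o=P(15,t)
    print("stop",robot.move_linear(p,speed=40,f_stop=5), "axis z",robot.current_tcp_pos()[2]-(p-[0,0,15])[2])
    robot.move_gripper(0.485); robot.sleep(.2)
    p=robot.current_tcp_pos(); a=O(t).as_matrix()[:,2]
    robot.move_linear(p-a*55); 
    q=p-a*55; robot.move_ptp([q[0],q[1],max(q[2],150)],O(0).as_euler('xyz')); robot.move_gripper(1.0)
E
python3 - <<'E'
from h import *
np.set_printoptions(precision=1,suppress=True)
roll((428,239.7),-0.163)
print(robot.current_t(),robot.current_contact_force())
w=cam("wrist","w3");s=cam("side","d3")
a=cv2.resize(w["img"],(512,320)); b=cv2.resize(s["img"][220:300,240:380],None,fx=3,fy=3)
o=np.zeros((560,512,3),np.uint8); o[:320]=a; o[320:560,:420]=b; cv2.imwrite("pics/c3.png",o)
E
```

```text
w 36.09471303794695
stop True axis z 19.14987141066448
10.3917 [-0.4 -0.5  0.6]
```

View pics/c3.png

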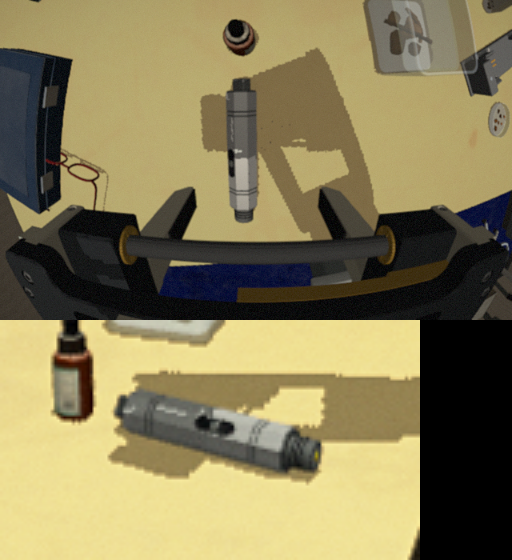

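The first roll worked: the switch is now on the upper 45° flat. The tail is at about (301,99) and the lens at (302,275) in full wrist pixels. I'll repeat it.

Run:
```python
from h import *
np.set_printoptions(precision=3,suppress=True)
w=np.load("pics/w3.npy",allow_pickle=True).item()
a=onz(w,(301,98),26);b=onz(w,(303,276),18); d=(b-a);d[2]=0;L=np.linalg.norm(d);d/=L
yaw=np.arctan2(-d[1],-d[0]); c=(a+b)/2-d*4; print(a,b,L,yaw,c)
if abs(L-186)<12 and abs(yaw+.16)<.12:
    roll(c[:2],yaw)
    print(robot.current_t(),robot.current_contact_force())
    w=cam("wrist","w4");s=cam("side","d4")
    a=cv2.resize(w["img"],(512,320)); b=cv2.resize(s["img"][220:300,240:380],None,fx=3,fy=3)
    o=np.zeros((560,512,3),np.uint8); o[:320]=a; o[320:560,:420]=b; cv2.imwrite("pics/c4.png",o)
```

```text
[516.419 221.526  26.   ] [329.721 254.178  18.   ] 189.53121676149772 -0.1731418831481388 [427.01  237.163  22.   ]
w 35.44181512837775
stop True axis z 19.14045813046375
17.6667 [-0.214 -0.434 -0.289]
```

View pics/c4.png

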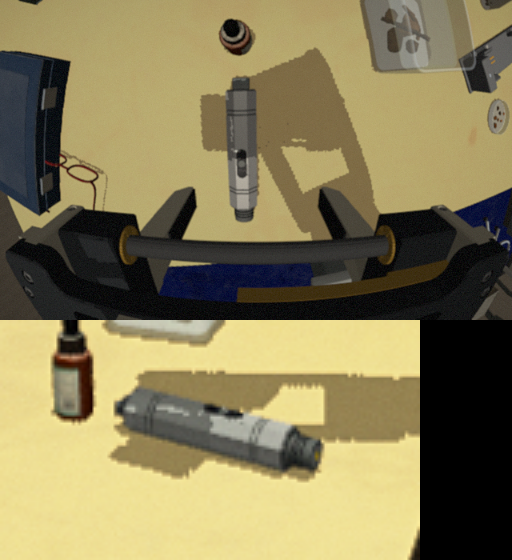

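Switch up. Now I'll grip the torch and carry it over beside the cradle, keeping the cradle in view for one close look.

Run:
```python
from h import *
np.set_printoptions(precision=2,suppress=True)
w=np.load("pics/w4.npy",allow_pickle=True).item(); s=np.load("pics/s1.npy",allow_pickle=True).item()
print(w["img"][86:106,300].sum(1))
print(w["img"][265:285,304].sum(1))
hoodfoot=onz(s,(334.2,169),0); bolt=onz(s,(337.6,116),50); dxy=(hoodfoot-bolt)[:2]; dxy/=np.linalg.norm(dxy)
cy=np.arctan2(dxy[1],dxy[0]); print(hoodfoot,bolt,"cradle yaw",cy, "org",hoodfoot[:2]-109*dxy)
org=hoodfoot[:2]-109*dxy
a=onz(w,(300,95),24);b=onz(w,(304,275),31); d=b-a;d[2]=0;L=np.linalg.norm(d);d/=L
yaw=np.arctan2(-d[1],-d[0]); c=a+d*89; c[2]=0; print(a,b,L,yaw,c)
Y=cy-np.pi  # tool x = -cradle x
for th in (0,.2,.45):
    o=(R.from_euler('z',cy)*R.from_euler('y',th)*R.from_euler('z',-cy)*R.from_euler('xyz',[np.pi,0,Y])).as_euler('xyz')
    print(th,robot.inverse_kinematics([*org,60],o))
```

```text
[466 449 469 455 460 451 451 467 450 401 281 245 246 221 185 174 173 174
 172 162]
[153 221 176 140 180 197 140 176 236 253 249 249 316 414 464 466 466 448
 478 473]
[ 489.38 -144.1     0.  ] [ 562.5  -327.51   50.  ] cradle yaw 1.9501389885400837 org [ 529.75 -245.35]
[518.29 218.6   24.  ] [337.6  249.08  31.  ] 183.2467636178097 -0.16713048080060713 [430.53 233.4    0.  ]
0 [-0.62  0.47  1.65 -0.    1.03  2.14]
0.2 [-0.55  0.4   1.78 -0.17  0.8   2.32]
0.45 [-0.44  0.37  1.94 -0.58  0.58  2.78]
```

Run:
```python
from h import *
np.set_printoptions(precision=2,suppress=True)
yaw=-0.167; c=np.array([430,233.5])
robot.move_ptp([*c,90],[np.pi,0,yaw]); robot.move_linear([*c,7]); robot.move_gripper(0); print(robot.current_gripper_width()*93)
robot.move_linear([*c,210])
cy=1.95; robot.move_ptp([445,-200,210],[np.pi,0,cy-np.pi])
w=cam("wrist","w5"); print(robot.current_t(),w["eye"],robot.current_tcp_pos())
cv2.imwrite("pics/w5b.png",cv2.resize(w["img"],(800,500)))
```

```text
35.65593831678383
22.9 [ 475.49 -274.36  375.57] [ 445.32 -198.93  209.98]
```

View pics/w5b.png

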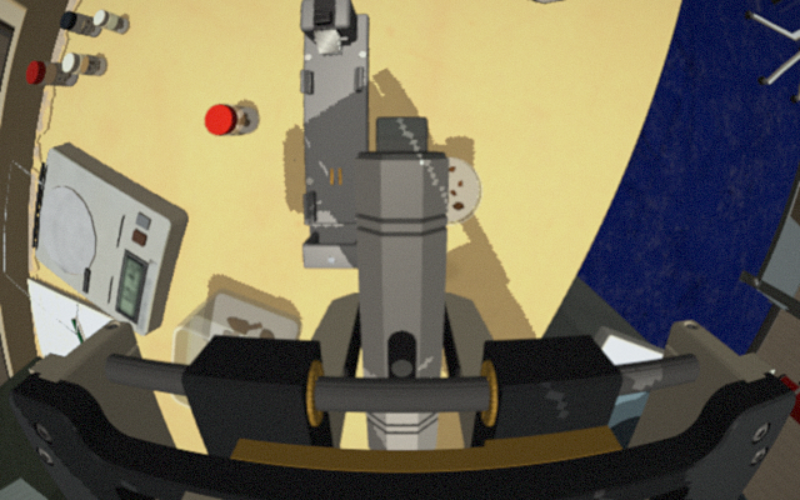

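The wrist view shows the cradle's left edge at about (304,60–265) and right edge at (369,15–150). The hood's lip top spans rows 243 to 268 and the contacts are at (336,176). The held torch's tail end is at row 118 (all ×1.25). I'll extract the edges numerically.

Run:
```python
from h import *
np.set_printoptions(precision=1,suppress=True,linewidth=150)
w=np.load("pics/w5.npy",allow_pickle=True).item(); im=w["img"].astype(int); sat=im[:,:,2]-im[:,:,0]  # bench is yellow
for v in (45,50,70,80,90,105): 
    r=sat[v,225:310]<40; i=np.where(r)[0]; print(v,225+i.min(),225+i[(i<80)].max() , sat[v,285:305:2])
print("col254 g",[(v,int(im[v,254].sum()/3)) for v in range(176,222)])
print("col270 tail? col 322:",[(v,int(im[v,322].sum()/3)) for v in range(86,132,2)])
print("tail cols v=105",[int(x) for x in im[105,296:346].sum(1)/3])
print("bar cols v=150",[int(x) for x in im[150,280:364].sum(1)/3])
print("brass",np.argwhere((sat[130:160,255:285]>45)&(im[130:160,255:285,2]>110))[:40].T+[[130],[255]])
```

```text
45 243 294 [12 11 11  8  4 69 84 89 88 89]
50 243 294 [10 12  9 11  9 66 90 88 85 89]
70 241 294 [ 5  6  7  8 -1 60 76 71 78 83]
80 243 294 [ 7  7  8  6 -1 67 71 68 70 70]
90 243 294 [ 5  3  5  4  2 56 69 71 72 73]
105 243 304 [ 5  7  4  5  7 53 73 71 19 -2]
col254 g [(176, 149), (177, 141), (178, 127), (179, 135), (180, 142), (181, 112), (182, 92), (183, 92), (184, 87), (185, 79), (186, 65), (187, 51), (188, 45), (189, 40), (190, 40), (191, 41), (192, 42), (193, 36), (194, 45), (195, 73), (196, 112), (197, 143), (198, 161), (199, 167), (200, 160), (201, 163), (202, 161), (203, 160), (204, 158), (205, 161), (206, 162), (207, 157), (208, 157), (209, 158), (210, 156), (211, 157), (212, 153), (213, 146), (214, 161), (215, 178), (216, 192), (217, 191), (218, 192), (219, 195), (220, 192), (221, 192)]
col270 tail? col 322: [(86, 129), (88, 129), (90, 126), (92, 125), (94, 74), (96, 92), (98, 84), (100, 120), (102, 132), (104, 99), (106, 95), (108, 97), (110, 66), (112, 74), (114, 82), (116, 72), (118, 73), (120, 60), (122, 47), (124, 73), (126, 77), (128, 110), (130, 129)]
tail cols v=105 
[... 252 characters left out ...]
5, 98, 96, 95, 97, 97, 94, 99, 92, 98, 96, 95, 96, 97, 100, 94, 98, 95, 100, 104, 124, 130, 129, 122, 126, 133, 129, 125, 131, 129, 126, 131, 128, 126, 126, 125, 125, 129, 128, 123, 128, 127, 128, 124, 128, 131, 126, 129, 123, 128, 130, 126, 122, 111, 98, 92, 100, 93, 91, 95, 96, 94, 89, 96, 93, 94, 108, 138, 148, 142, 123, 97, 96, 117, 167, 184, 181, 180, 181]
brass [[135 135 135 135 135 136 136 136 136 136 137 137 137 137 137 138 138 138 138 138 139 139 139 139 139 140 140 140 140 140 140 141 141 141 141 141
  141 142 142 142]
 [264 265 266 271 272 264 265 266 271 272 264 265 266 271 272 264 265 266 271 272 264 265 266 271 272 264 265 266 271 272 273 264 265 266 271 272
  273 264 265 266]]
```

Run:
```python
from h import *
np.set_printoptions(precision=1,suppress=True,linewidth=150)
w=np.load("pics/w5.npy",allow_pickle=True).item(); s=np.load("pics/s1.npy",allow_pickle=True).item()
T=R.from_euler('xyz',robot.current_eef_rot()).as_matrix(); tcp=robot.current_tcp_pos()
print("tail in tool",T.T@(onz(w,(321,93.5),227)-tcp))
for z in (0,12):
    l=[onz(w,(242.7,v),12) for v in (45,90)]; r=[onz(w,(294.5,v),z) for v in (45,90)]
    x=(l[1]-l[0]);x/=np.linalg.norm(x); y=np.array([-x[1],x[0],0]); xr=r[1]-r[0]
    print(z,"width",(l[0]-r[0])@y,"yaw L,R",np.arctan2(x[1],x[0]),np.arctan2(xr[1],xr[0]))
for z in (0,12):
  m=(l[0]+l[1])/2; print("left",m,"right",[(a) for a in r])
lip=onz(w,(254,195.8),52); end=onz(w,(254,213.5),52); brass=onz(w,(268.3,140),12); print("lip",lip,"end",end,(end-lip)@x,"brass",brass)
print("scene brass",onz(s,(280+276/5,90+293/5),12),"tri",tri(w,(268.3,140),s,(335.2,148.6)), "tri lip", tri(w,(254,213.5),s,(328,163.5)))
yaw=np.arctan2(x[1],x[0]); 
c=m-31*y if (l[0]-r[0])@y>0 else m+31*y   # on centre line
o=c+x*((lip-c)@x-86); print("origin via lip",o,"via end",c+x*((end-c)@x-109),"brass local",(brass-o)@x,(brass-o)@y)
```

```text
tail in tool [ 87.6  -0.  -17. ]
0 width -60.36658542423132 yaw L,R 1.946934788825646 1.948820883267451
12 width -61.38861246929428 yaw L,R 1.946934788825646 1.9488208832674523
left [ 579.6 -286.6   12. ] right [array([ 531.4, -331.7,   12. ]), array([ 511.5, -281.6,   12. ])]
left [ 579.6 -286.6   12. ] right [array([ 531.4, -331.7,   12. ]), array([ 511.5, -281.6,   12. ])]
lip [ 509.2 -158.    52. ] end [ 502.8 -138.2   52. ] 20.812271498581477 brass [ 519.4 -215.4   12. ]
scene brass [ 519.9 -217.9   12. ] tri (array([ 519.1, -215.8,   14.1]), [0.1, 0.1]) tri lip (array([ 504.3, -128.9,   29.7]), [0.3, 0.3])
origin via lip [ 528.9 -242.7   12. ] via end [ 529.7 -244.7   12. ] brass local 28.829973221470595 -1.1789120623997622
```

```bash
cat >> h.py <<'E'
CY=1.948; ORG=np.array([529.8,-243.4,0])
def dock(X,Z,deg,off=(-1.4,0,-11)):
    Rc=R.from_euler('z',CY); t=Rc*R.from_euler('y',np.radians(deg))*R.from_euler('z',-CY)*R.from_euler('xyz',[np.pi,0,CY-np.pi])
    return ORG+Rc.apply([X,0,Z])-t.apply(off), t.as_euler('xyz')
def local(p): return R.from_euler('z',-CY).apply(np.array(p)-ORG)
E
python3 - <<'E'
from h import *
np.set_printoptions(precision=1,suppress=True)
robot.move_ptp(*dock(-35,190,25))
def go(X,Z,d,**k):
    p,o=dock(X,Z,d); r=robot.move_linear(p,o,**k); print((X,Z,d),r,local(robot.current_tcp_pos())-local(p),robot.current_contact_force(),round(robot.current_t(),1)); return r
go(-33,80,25); go(-30,68,25,f_stop=10)
r=go(-6,66,25,speed=60,f_stop=8)
if not r: r=go(-2,48,12,speed=40,f_stop=10)
s=cam("side","d6"); c=cam("scene","s6"); w=cam("wrist","w6")
o=np.zeros((600,800,3),np.uint8)
o[:320,:512]=cv2.resize(w["img"],(512,320)); o[320:600,:400]=cv2.resize(s["img"][160:216,300:380],(400,280),interpolation=cv2.INTER_CUBIC); o[320:600,400:]=cv2.resize(c["img"][96:180,280:400],(400,280),interpolation=cv2.INTER_CUBIC)
cv2.imwrite("pics/c6.png",o)
E
```

```text
(-33, 80, 25) False [-0.9 -0.4  1.2] [-0.6 -0.8 -3.5] 24.4
(-30, 68, 25) False [0.2 0.1 0.3] [ 0.2 -0.7 -2.4] 24.6
(-6, 66, 25) False [ 0.3 -0.3  0.2] [ 0.3 -1.2 -2.4] 25.1
(-2, 48, 12) False [-0.2  0.3 -0.2] [-0.9  0.2 -3.2] 25.8
```

View pics/c6.png

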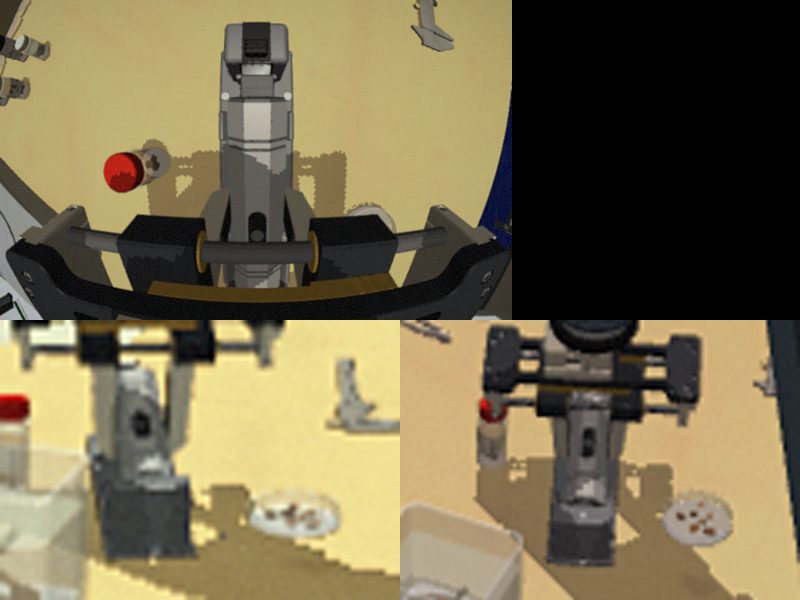

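The lens barrel is under the hood's lip with the switch up, and the tab sits just ahead of the bolt. Next: release, withdraw and press the tail down.

Run:
```python
from h import *
np.set_printoptions(precision=1,suppress=True)
p,o=dock(0.5,48,12); print("push",robot.move_linear(p,o,speed=25,f_stop=6)); robot.sleep(.2)
robot.move_gripper(0.52)
p=robot.current_tcp_pos(); a=R.from_euler('xyz',robot.current_eef_rot()).as_matrix()[:,2]
robot.move_linear(p-a*75); robot.move_gripper(0)
z=(0,0,0)
robot.move_ptp(*dock(-66,0,125,z) if 0 else dock(-66,125,0,z))
pt,o=dock(-66,85,0,z); robot.move_linear(pt,o)
pt,o=dock(-66,55,0,z); print("touch",robot.move_linear(pt,o,speed=40,f_stop=3),local(robot.current_tcp_pos()))
pt,o=dock(-66,45.5,0,z); print("press",robot.move_linear(pt,o,speed=25,f_stop=30),local(robot.current_tcp_pos()),robot.current_contact_force(),robot.current_t())
```

```text
push False
touch True [-66.2   0.1  66.1]
press False [-66.1  -0.3  48.2] [-3.8  3.9 19.1] 30.7833
```

Run:
```python
from h import *
np.set_printoptions(precision=1,suppress=True)
z=(0,0,0)
pt,o=dock(-66,85,0,z); robot.move_linear(pt,o); robot.sleep(.2)
pt,o=dock(-66,46,0,z); print("touch",robot.move_linear(pt,o,speed=30,f_stop=3),local(robot.current_tcp_pos()))
pt,o=dock(-66,90,0,z); robot.move_linear(pt,o)
robot.move_ptp(*dock(70,190,0,z)); robot.sleep(.3)
s=cam("side","d7"); c=cam("scene","s7"); w=cam("wrist","w7"); print(robot.current_t())
o=np.zeros((600,800,3),np.uint8)
o[:320,:512]=cv2.resize(w["img"],(512,320)); o[:280,512:]=cv2.resize(s["img"][150:220,280:352],(288,280)); o[320:600,:400]=cv2.resize(w["img"][20:160,220:420],(400,280),interpolation=cv2.INTER_CUBIC); o[320:600,400:]=cv2.resize(c["img"][96:180,280:400],(400,280),interpolation=cv2.INTER_CUBIC)
cv2.imwrite("pics/c7.png",o)
```

```text
touch True [-65.8   0.1  48.3]
34.1167
```

View pics/c7.png

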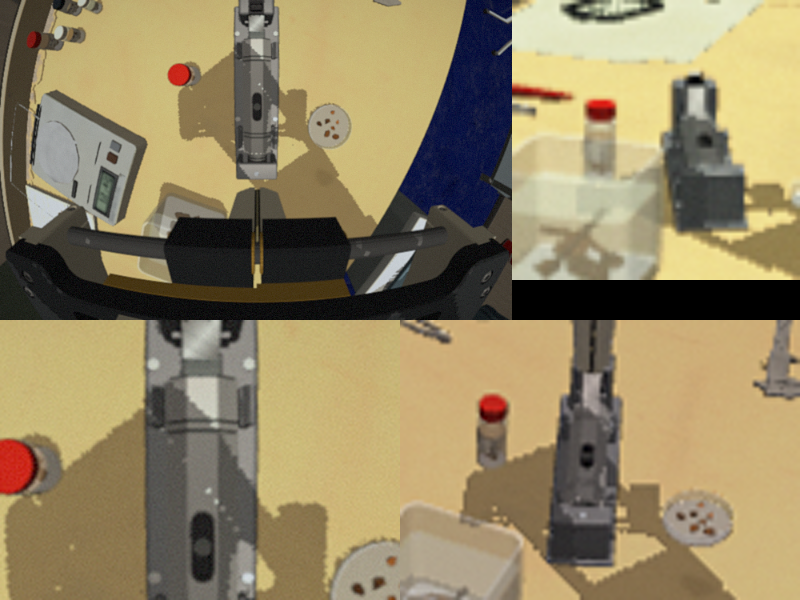

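The torch lies level between the cheeks, switch up, with the bolt over the tail tab, and the bystanders stand where they were. The tail stayed down at 48.3 mm with no load on it.

```bash
python3 -c "
from bench import robot
print(robot.hand_in(), robot.current_t())"
```

```text
the job is handed in; nothing more can be done
the job is handed in; nothing more can be done
```

The torch is on charge: switch up, lens under the hood's lip, catch snapped over the tail tab, bystanders undisturbed in the last pictures; handed in soon after 34 s of the 59 s allowed, and the hand-in gave no verdict.

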